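# Arm the dosing pump under its guard

### The job

The dosing pump is set up for an unattended run and only has to be armed: swing the sprung guard on its sloping panel up until it stays open, push the bat-handled toggle under it from its lower to its upper position, then tip the guard back over so that it drops fully shut over the switch. Leave the flow dial as it is set and do not shift or knock over the things standing round the pump.

Things in the scene. Friction and masses are not known exactly. Their poses are not given: they have to be found in the camera images.
- pump: White bench dosing pump, fixed, 245 deep (x) x 250 wide (y) x 297 mm high. Origin on the bench under it; its -x axis points out of its front to the robot, +y to its left seen from the robot, z up; turned about z only. A round roller pump head stands behind the guard: front face at x -0.030, underside at z 0.184 in this frame; upright housing face at x 0.015.
- panel_middle (a point): Middle of the sloping control panel, the low front part of the pump: a plane 140 mm long that rises away from the robot at 25 degrees from level, from x -0.140, z 0.035 to x -0.013, z 0.094 in the pump's frame. The guarded switch stands on it at y +0.045, the black flow dial (42 mm wide, 20 mm high) at y -0.068 in that frame.
- guard (a joint): Opening angle of the guard (rad): 0 shut, 2.2 fully open, leaning 11 degrees past upright away from the robot. An over-centre spring pushes it shut below about 1.35 and open above about 1.55, so it stays open by itself and, tipped forward past that, drops shut by itself within 1 s. Lifting takes about 2 N at the front end up to there.
- guard_hinge (a point): Middle of the guard's hinge pin, fixed on the pump, along the pump's y axis, 46 mm square above the panel. The guard is a steel cover, an inverted U 46 mm wide. Its 3 mm top plate lies in the pin's plane, parallel to the panel when shut, and runs 74 mm from the pin towards the robot; a tab 32 mm wide goes on to 92 mm from the pin, 44 mm clear of the panel.
- guard_side_mid (a point): Point that moves with the guard, midway between its side walls, 60 mm from the hinge pin and 14 mm below the top plate: the middle of where the walls can be pinched across 46 mm. The walls lie 4 to 74 mm from the pin and hang 34 mm below the plate, ending 12 mm above the panel; the front end wall is only 14 mm deep. Free for 55 mm on both sides.
- toggle (a joint): Angle of the toggle (rad): 0 lower position (leaning 0.3 down the panel, to the robot), 0.6 upper position (leaning 0.3 up the panel, to the hinge). From the middle, 0.3, it snaps to the nearer end. About 2.5 N at its tip moves it. The guard does not touch it in either position.
- toggle_tip (a point): Centre of the tip of the round steel bat handle, 11 mm thick there, ending 5 mm beyond this point. It is 36 mm from the pivot, which lies 4 mm above the panel on the guard's middle line, 42 mm down the panel from below the hinge pin. Flipped, the tip moves 21 mm up the panel. Round its foot are only a steel bush and a base plate 8 mm high, 36 mm wide.
- dial_mark (a point): End of the white pointer line on top of the flow dial, 16 mm from the dial's axis. The dial turns easily and must not be turned.
- timer: White bench timer, 35x68x65 mm, standing to the left of the pump's front; origin at its underside. Loose, to be left alone. Behind it, beside the pump, stands an amber bottle 68 mm across and 142 mm high.
- beaker: Glass beaker, 52 mm across, 68 mm high, to the right of the pump's front; origin at the centre of its underside. Loose, to be left alone. Behind it, beside the pump, stands a glass measuring cylinder 240 mm high on a 66 mm foot.

How it is judged:
By the outcome, as a careful person would: the job done as asked, in the order asked, and still so for the second after the job is handed in, with the robot touching nothing.
It also fails if it takes over 58 s, if anything falls off the work surface, if the arm or the gripper's body presses on something with over 40 N, if the wrist force passes 120 N, or if a joint passes its speed limit or range.

### The arm

A 7-joint arm with a two-finger parallel gripper is mounted at the origin on a cart in front of the work surface, level with it; the furniture and walls round the work are solid. World frame = base frame: x ahead of the robot, y to its left, z up, the work surface at z = 0. Lengths are in m, angles in degrees, forces in N, time in s.
With the tool pointing down it reaches from about 0.425 to 0.875 m from the base axis. Payload 4.7 kg.
Tool frame: the origin (TCP) lies on the mounting face of the last link; the fingertips stand 182 mm ahead of it and the grasp point (between the pads) lies 164 mm ahead of it; z points along the fingers, y is the line along which they close (so a half turn about z gives the same grasp; the last joint's range is limited). The gripper opens to 87 mm and grips with 3 to 60 N. Pads are 19 mm wide; open, the fingers measure 117 mm over their backs; the gripper's body (75 mm by 190 mm) begins 51 mm behind the grasp point.
Start: joints at [66.182, 18.392, -4.016, 83.108, 1.295, 78.541, -3.26], TCP at [0.271, -0.591, 0.405] pointing down, gripper open.
Joint ranges: [-163.93, 163.93], [-17.29, 119.83], [-79.2, 71.16], [3.27, 140.29], [-89.18, 269.18], [5.43, 117.66], [-154.24, 154.24]. Speed limits (degrees/s): [147.25, 147.25, 180, 180, 180, 180, 180].

### API

Orientations are given as [roll, pitch, yaw] about the fixed x, y, z axes, in that order (R = Rz(yaw) Ry(pitch) Rx(roll)).
In Python, from cell import env gives the robot as it stands.
- The arm moves only by the tool servo_tool, never from a script. Its argument "plan" is a list of rows, each an object with "xyz": the shift along the tool's x, y, z in cm, a list of three; "twist": the turn, a rotation vector about the tool's x, y, z in degrees, a list of three; "jaw": the closure, from 0 (fully open) to 1 (shut). In form: [{"xyz": [x, y, z], "twist": [wx, wy, wz], "jaw": jaw}, ...]. A call has 1 to 10 rows; each row is the pose to reach, as a shift and turn from the pose commanded when the call began, along the tool's axes at that moment; what a row does not reach only later rows make up. A row lasts 1/12 s, in which the tool goes at most 41.7 mm and 7.16 degrees, less where a joint would pass 70% of its speed; a pose out of reach is approached as far as the arm can. A call with a gripper value outside its range is refused whole. The fingers move at their own pace and stop on an object; "newtons" is the grip in N (left out, the last holds). Time passes only in rows, so rows that repeat a pose let the fingers close. It gives the time, the measured TCP pose, the force, the opening and the grip force at its end, in the units of the state.
- env.get_obs(): the state, without advancing time (a new reading comes with each control period).
- env.read_camera(name): name is "scene" or "top" or "wrist"; returns a dict with "img" (400x640x3 uint8, red, green, blue), "camera_matrix" (3x3 intrinsics, pixels), "R" (3x3) and "t" (3): a world point X has camera coordinates R X + t. Camera axes: x right, y down, z forward; pixel columns grow to the right and rows downward; lengths in m; the calibration is good to about 2 mm. The wrist camera is an equidistant fisheye: a pixel r from the principal point sees the ray r / f radians off the axis. A picture is of the moment at which its call begins. There is no depth.
- env.sign_off(): hands the job in; it is judged then, once.
The state is a dict: "time_s": time; "qpos": joint angles; "joint_velocities": joint speeds; "effort": joint torques, N m; "tool_pos": TCP position; "tool_rot": TCP orientation; "force": force on the tool from outside, world axes, zero at the start; "wrist_torque": the same for the moment, N m; "grip_width": finger opening in m; "grasp_force": force on a finger pad.
Only numpy, scipy, OpenCV 4.12 (cv2) and the standard library are available. Lean on these libraries where they do the work, as an engineer would, in place of code of your own. Each camera call takes 0.05 s, during which the arm holds its last target. There are 200 camera calls.

## Working session

There is one attempt and no reset: what is moved stays moved. The work goes in short steps, Python scripts to look and compute and a tool call to move; the robot and the scene stay as the last step left them, time stands still between calls to the robot, and variables do not carry over. Pictures are saved under pics/ and viewed, at most 10 in all, crops included, and the job is handed in when it is done.

Besides the shell and the picture viewer there is one more tool, called after ">>>" as a command line: name --argument value ..., lists and objects as JSON in quotes. servo_tool: Moves the arm, as the interface text tells. Its arguments: {"type":"object","properties":{"plan":{"type":"array","items":{"type":"object","properties":{"xyz":{"type":"array","items":{"type":"number"}},"twist":{"type":"array","items":{"type":"number"}},"jaw":{"type":"number"}}}},"newtons":{"type":"number"}},"required":["plan"]}

```bash
mkdir -p pics; ls; python3 - <<'E'
from cell import env
import cv2,numpy as np
o=env.get_obs();print({k:np.round(v,3).tolist() for k,v in o.items()})
for n in("scene","top"):
    c=env.read_camera(n);cv2.imwrite(f"pics/{n}0.png",c["img"][:,:,::-1]);print(n,c["camera_matrix"].tolist(),np.round(c["R"],4).tolist(),c["t"], -c["R"].T@c["t"])
E
```

```text
pics
{'time_s': 0.0, 'qpos': [66.182, 18.439, -4.016, 83.175, 1.296, 78.54, -3.257], 'joint_velocities': [0.045, 0.097, -0.074, 0.033, -0.021, 0.124, -0.074], 'effort': [0.0, -49.13, -0.404, -31.253, -0.064, 0.044, 0.0], 'tool_pos': [0.271, -0.591, 0.404], 'tool_rot': [-179.891, 0.006, 24.632], 'force': [-0.147, 0.204, -0.306], 'wrist_torque': [-0.028, -0.002, 0.036], 'grasp_force': 0.0, 'grip_width': 0.087}
scene [[374.0193702821613, 0.0, 326.19543770583664], [0.0, 374.0193702821613, 197.57272187960882], [0.0, 0.0, 1.0]] [[-0.8971, -0.4415, -0.0179], [-0.3101, 0.6578, -0.6864], [0.3148, -0.6102, -0.727]] [0.61281479 0.2328819  0.7512026 ] [0.38545028 0.57573728 0.71696302]
top [[461.8201245988234, 0.0, 317.52114881486784], [0.0, 461.8201245988234, 205.69897270403771], [0.0, 0.0, 1.0]] [[-0.0734, -0.9973, 0.001], [-0.975, 0.0715, -0.2103], [0.2096, -0.0164, -0.9776]] [0.12132094 0.65160897 0.90026056] [0.4554994  0.08913733 1.0170334 ]
```

View pics/scene0.png

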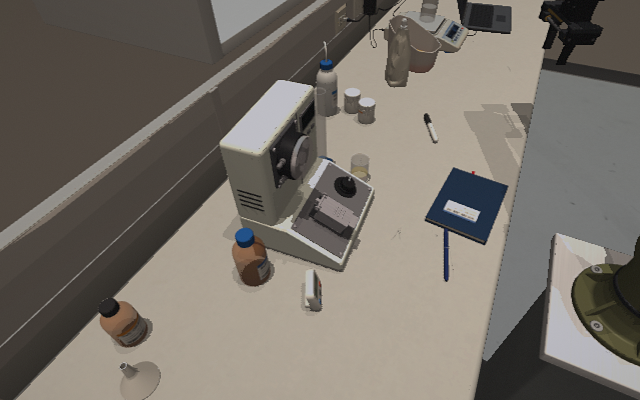

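View pics/top0.png

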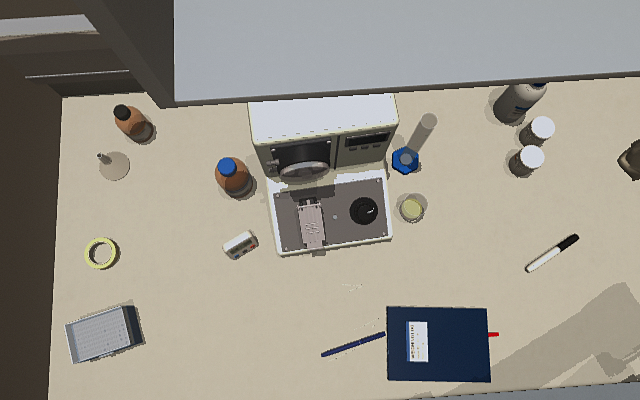

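The scene view shows the pump at (300,180), the guard at (335,212) and the dial at (346,187). In the top view the guard is at (312,222), the dial at (364,211), the timer at (240,244) and the beaker at (411,208). I'll zoom in for the corners.

```bash
python3 - <<'E'
import cv2,numpy as np
t=cv2.imread("pics/top0.png")[165:265,225:435];s=cv2.imread("pics/scene0.png")[140:275,230:390]
a=cv2.resize(t,None,fx=3.8,fy=3.8,interpolation=cv2.INTER_CUBIC)
cv2.imwrite("pics/topz.png",a);b=cv2.resize(s,None,fx=4.4,fy=4.4,interpolation=cv2.INTER_CUBIC)
cv2.imwrite("pics/scenez.png",b)
E
```

```text
(no output)
```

View pics/topz.png

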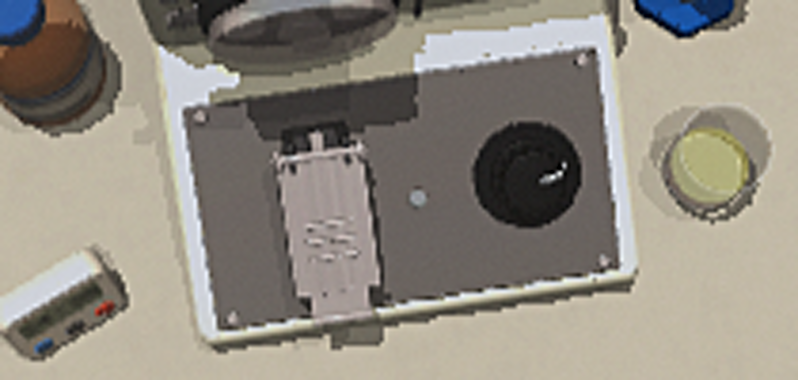

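View pics/scenez.png

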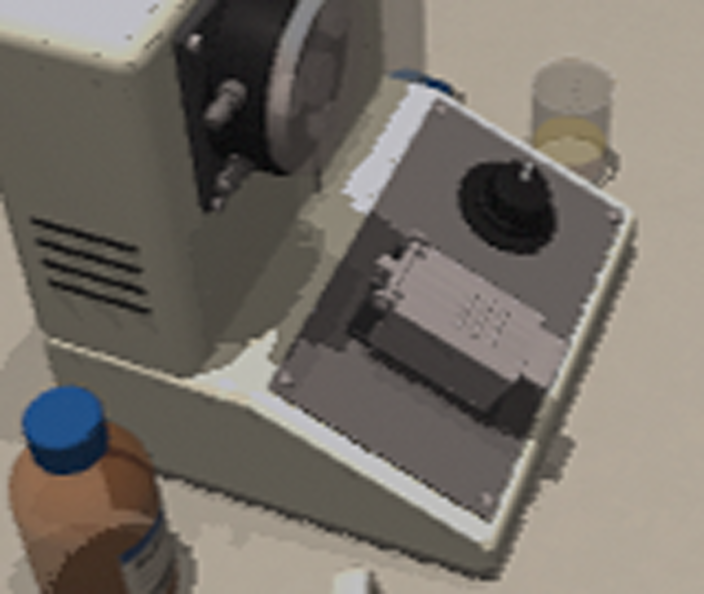

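Top crop: front corners at (210,338) and (636,268), guard plate front corners at (300,297) and (383,290), tab end at (343,317), dial at (527,173). Scene crop: front corners at (493,545) and (632,212), tab end at (567,350)/(545,388). I'll fit x, y, yaw and the hinge offset.

```bash
cat > h.py <<'E'
import numpy as np,cv2
from scipy.spatial.transform import Rotation as Ro
a=np.radians(25);U=np.array([np.cos(a),0,np.sin(a)]);N=np.array([-np.sin(a),0,np.cos(a)]);Y=np.array([0,1.,0])
P0=np.array([-.140,0,.035])+.07*U
def proj(c,X):
    p=c["camera_matrix"]@(c["R"]@X+c["t"]);return p[:2]/p[2]
def gp(sh,d,y,h): # point: d down from hinge, y offset from guard mid, h above panel
    return P0+(sh-d)*U+N*h+Y*(.045+y)
E
python3 - <<'E'
from h import *
from cell import env
from scipy.optimize import least_squares
T=env.read_camera("top");S=env.read_camera("scene")
tz=lambda u,v:np.array([u/3.8+225-.4,v/3.8+165-.4]);sz=lambda u,v:np.array([u/4.4+230-.4,v/4.4+140-.4])
fl=lambda p:np.array([-.14,.125,.035]);fr=lambda p:np.array([-.14,-.125,.035])
F=[(T,tz(210,338),fl),(T,tz(636,268),fr),(S,sz(493,545),fl),(S,sz(632,212),fr),
(S,sz(495,577),lambda p:np.array([-.14,.125,0])),
(T,tz(300,299),lambda p:gp(p[3],.074,.023,.0475)),(T,tz(383,291),lambda p:gp(p[3],.074,-.023,.0475)),(T,tz(343,317),lambda p:gp(p[3],.092,0,.0475)),
(S,sz(567,350),lambda p:gp(p[3],.092,-.016,.0475)),(S,sz(545,388),lambda p:gp(p[3],.092,.016,.0475)),
(T,tz(527,173),lambda p:P0+p[4]*U+N*.02-.068*Y),(S,sz(526,172),lambda p:P0+(p[4]+.0*1)*U+N*.02+Y*-.068)][:11]
def w(p,X): return Ro.from_euler('z',p[2]).apply(X)+[p[0],p[1],0]
f=lambda p:np.concatenate([proj(c,w(p,m(p)))-px for c,px,m in F])
r=least_squares(f,[.6,.1,0.1,.04,.0],loss='soft_l1');p=r.x
print(p,np.degrees(p[2]));print(np.round(f(p).reshape(-1,2),1).tolist())
np.save("p.npy",p)
for n,X in dict(hinge=gp(p[3],0,0,.046),tab=gp(p[3],.092,0,.046),side=gp(p[3],.06,0,.032),tip0=gp(p[3],.042+.036*np.sin(.3),0,.004+.036*np.cos(.3)),tip1=gp(p[3],.042-.036*np.sin(.3),0,.004+.036*np.cos(.3))).items(): print(n,X.round(4),w(p,X).round(4))
E
```

```text
[0.71688063 0.05381414 0.09667451 0.03604854 0.00084809] 5.539041602598376
[[-2.0, 1.4], [1.0, 0.1], [-0.5, 0.2], [-0.3, -1.6], [-1.1, 1.7], [-0.8, -0.5], [-0.1, -2.2], [0.6, 1.2], [0.3, -1.5], [0.9, 0.5], [0.9, -0.1]]
hinge [-0.0633  0.045   0.1215] [0.6495 0.0925 0.1215]
tab [-0.1467  0.045   0.0826] [0.5665 0.0844 0.0826]
side [-0.1118  0.045   0.0835] [0.6013 0.0878 0.0835]
tip0 [-0.1078  0.045   0.0924] [0.6052 0.0882 0.0924]
tip1 [-0.0885  0.045   0.1014] [0.6244 0.0901 0.1014]
```

```bash
cat >> h.py <<'E'
p=np.load("p.npy")
def w(X): return Ro.from_euler('z',p[2]).apply(X)+[p[0],p[1],0]
def rot(tilt=30): return Ro.from_euler('z',p[2])*Ro.from_euler('y',-np.radians(tilt))*Ro.from_euler('x',np.pi)
def go(X,tilt=30,off=.164,pump=True):
    """print shift (cm) and twist (deg) in tool axes putting the point `off` ahead of the TCP at X"""
    from cell import env
    o=env.get_obs();R0=Ro.from_euler('xyz',o["tool_rot"],degrees=True)
    R1=rot(tilt);t=(w(np.array(X)) if pump else np.array(X))-R1.apply([0,0,off])
    print("xyz",(R0.inv().apply(t-o["tool_pos"])*100).round(2).tolist(),"twist",np.degrees((R0.inv()*R1).as_rotvec()).round(1).tolist(),"t",o["time_s"],"tcp",np.round(t,3))
B=np.array([-.5,0,.866])
def grip(th,d=.06,h=.014): # grasp point on guard at opening th
    g=th-a;D=np.array([-np.cos(g),0,np.sin(g)]);M=np.array([-np.sin(g),0,-np.cos(g)])
    return gp(p[3],0,0,.046)+d*D+h*M
def arc(ths,th0=0.,**k):
    R=Ro.from_euler('y',-np.radians(30))*Ro.from_euler('x',np.pi)
    for th in ths: print(th,(R.inv().apply(grip(th,**k)-grip(th0,**k))*100).round(2).tolist())
E
python3 -c "
from h import *
go(grip(0)+.10*B)"
```

```text
xyz [45.85, -52.22, 9.26] twist [-5.1, 29.7, 18.6] t 0.2 tcp [0.47  0.075 0.312]
```

>>> servo_tool --plan '[{"xyz": [4,-4.5,0],"twist": [0,2,1],"jaw": 0},{"xyz": [8,-9,0],"twist": [0,4,3],"jaw": 0},{"xyz": [11,-12.5,0],"twist": [0,6,5],"jaw": 0},{"xyz": [14,-16,0],"twist": [0,8,7],"jaw": 0},{"xyz": [17,-19.5,0],"twist": [0,10,8],"jaw": 0},{"xyz": [20,-23,0],"twist": [-1,12,9],"jaw": 0},{"xyz": [23,-26,1],"twist": [-1,14,10],"jaw": 0},{"xyz": [26,-29.5,2],"twist": [-2,16,11],"jaw": 0},{"xyz": [29,-33,3],"twist": [-2,18,12],"jaw": 0},{"xyz": [32,-36.5,4],"twist": [-3,20,13],"jaw": 0}]' --newtons 20

```text
time_s: 1.03
tool_pos: [0.3898, -0.1919, 0.3785]
tool_rot: [179.3, -20.3, 11.6]
force: [0.9, -0.4, 1.0]
grip_width: 0.0869
grasp_force: 0.0
```

```bash
python3 -c "
from h import *
go(grip(0)+.10*B)"
```

```text
xyz [10.07, -24.69, 10.48] twist [-1.8, 9.7, 5.5] t 1.0333 tcp [0.47  0.075 0.312]
```

>>> servo_tool --plan '[{"xyz": [1.4,-3.5,1],"twist": [0,2,1],"jaw": 0},{"xyz": [2.8,-7,2],"twist": [0,3,2],"jaw": 0},{"xyz": [4.2,-10.5,3.5],"twist": [-1,4,3],"jaw": 0},{"xyz": [5.6,-14,5],"twist": [-1,6,4],"jaw": 0},{"xyz": [7,-17.5,6.5],"twist": [-1.5,8,5],"jaw": 0},{"xyz": [8.5,-21,8.5],"twist": [-1.8,9,5.5],"jaw": 0},{"xyz": [10,-24.7,10.5],"twist": [-1.8,9.7,5.5],"jaw": 0},{"xyz": [10,-24.7,10.5],"twist": [-1.8,9.7,5.5],"jaw": 0},{"xyz": [10,-24.7,10.5],"twist": [-1.8,9.7,5.5],"jaw": 0}]'

```text
time_s: 1.78
tool_pos: [0.4683, 0.0765, 0.3109]
tool_rot: [-180.0, -29.8, 6.0]
force: [-0.5, -0.1, -0.0]
grip_width: 0.087
grasp_force: 0.0
```

```bash
cat > m.py <<'E'
import sys
from h import *
from cell import env
def fproj(c,X): # equidistant fisheye
    q=c["R"]@X+c["t"];r=np.hypot(*q[:2]);th=np.arctan2(r,q[2]);K=c["camera_matrix"]
    return np.array([K[0,2]+K[0,0]*th*q[0]/r,K[1,2]+K[1,1]*th*q[1]/r])
if __name__=="__main__":
    c=env.read_camera("wrist");im=c["img"][:,:,::-1].copy()
    np.savez("wr.npz",**{k:c[k] for k in("camera_matrix","R","t")});cv2.imwrite(f"pics/w_{sys.argv[1]}_raw.png",im)
    L=[gp(p[3],d,y,.0475) for d,y in((.074,.023),(.074,-.023),(.092,.016),(.092,-.016),(0,0))]+[np.array([-.14,.125,.035]),np.array([-.14,-.125,.035]),grip(0)]
    for X in L:
        q=fproj(c,w(X));print(q.round(1));cv2.circle(im,tuple(int(v) for v in q.round()),2,(0,255,0),-1)
    cv2.imwrite(f"pics/w_{sys.argv[1]}.png",im)
E
python3 m.py 1; python3 -c "
from h import *
go(grip(0)+.10*B)"
```

```text
[302.4 222.5]
[361.9 223. ]
[311.6 244.8]
[352.3 245.1]
[333.1 125.6]
[248.3 242.4]
[493.7 241.2]
[332.2 201.6]
xyz [0.18, -0.1, 0.01] twist [-0.1, 0.2, 0.2] t 1.8333 tcp [0.47  0.075 0.312]
```

View pics/w_1.png

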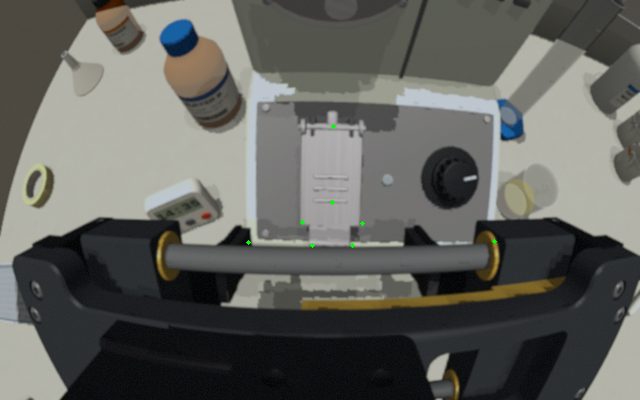

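The projected points match: hinge at (333,126), plate corners at (302,223)/(362,223). I'm descending 10 cm along the tool axis.

>>> servo_tool --plan '[{"xyz": [0.1,-0.1,2],"twist": [0,0,0],"jaw": 0},{"xyz": [0.2,-0.1,4],"twist": [0,0,0],"jaw": 0},{"xyz": [0.2,-0.1,6],"twist": [0,0,0],"jaw": 0},{"xyz": [0.2,-0.1,8],"twist": [0,0,0],"jaw": 0},{"xyz": [0.2,-0.1,9.5],"twist": [0,0,0],"jaw": 0},{"xyz": [0.2,-0.1,10],"twist": [0,0,0],"jaw": 0},{"xyz": [0.2,-0.1,10],"twist": [0,0,0],"jaw": 0}]'

```text
time_s: 2.42
tool_pos: [0.5199, 0.0764, 0.224]
tool_rot: [-180.0, -29.7, 5.4]
force: [-0.3, -0.0, -0.0]
grip_width: 0.0871
grasp_force: 0.0
```

```bash
python3 -c "
from h import *
go(grip(0)); arc([.2,.4,.6,.8,1.,1.2,1.4,1.6,1.7])"
```

```text
xyz [0.08, -0.35, -0.12] twist [0.1, 0.3, -0.2] t 2.4167 tcp [0.52  0.08  0.225]
0.2 [-0.05, 0.0, -1.23]
0.4 [0.14, 0.0, -2.44]
0.6 [0.57, 0.0, -3.6]
0.8 [1.22, 0.0, -4.64]
1.0 [2.07, 0.0, -5.53]
1.2 [3.08, 0.0, -6.24]
1.4 [4.2, 0.0, -6.73]
1.6 [5.41, 0.0, -6.99]
1.7 [6.02, 0.0, -7.03]
```

Centre sideways, then close.

>>> servo_tool --plan '[{"xyz": [0.1,-0.35,-0.1],"twist": [0,0,0],"jaw": 0},{"xyz": [0.1,-0.35,-0.1],"twist": [0,0,0],"jaw": 0.3},{"xyz": [0.1,-0.35,-0.1],"twist": [0,0,0],"jaw": 0.5},{"xyz": [0.1,-0.35,-0.1],"twist": [0,0,0],"jaw": 0.6},{"xyz": [0.1,-0.35,-0.1],"twist": [0,0,0],"jaw": 0.6},{"xyz": [0.1,-0.35,-0.1],"twist": [0,0,0],"jaw": 0.6},{"xyz": [0.1,-0.35,-0.1],"twist": [0,0,0],"jaw": 0.6}]' --newtons 15

```text
time_s: 3.0
tool_pos: [0.5199, 0.0827, 0.2275]
tool_rot: [180.0, -29.9, 5.6]
force: [0.1, 0.1, -0.2]
grip_width: 0.055
grasp_force: 0.0
```

>>> servo_tool --plan '[{"xyz": [0,0.2,0],"twist": [0,0,0],"jaw": 0.6},{"xyz": [0,0.2,0],"twist": [0,0,0],"jaw": 0.6},{"xyz": [0,0.2,0],"twist": [0,0,0],"jaw": 0.6},{"xyz": [0,0.2,0],"twist": [0,0,0],"jaw": 0.6},{"xyz": [0,0.2,0],"twist": [0,0,0],"jaw": 0.6}]'

```text
time_s: 3.42
tool_pos: [0.5202, 0.0805, 0.2274]
tool_rot: [180.0, -29.9, 5.6]
force: [-0.9, -0.9, 2.7]
grip_width: 0.0459
grasp_force: 15.0
```

```bash
python3 -c "
from h import *
go(grip(0))
from cell import env
o=env.get_obs();print(o['tool_pos'],o['force'],o['grip_width'],o['grasp_force'])"
```

```text
xyz [-0.15, 0.06, 0.13] twist [-0.0, 0.1, 0.1] t 3.4167 tcp [0.52  0.08  0.225]
[0.52020181 0.0805431  0.22739419] [-0.89337944 -0.92341555  2.69741231] 0.04588854306432871 15.00022895517759
```

>>> servo_tool --plan '[{"xyz": [0,0,-0.6],"twist": [0,0,0],"jaw": 0.6},{"xyz": [-0.05,0,-1.2],"twist": [0,0,0],"jaw": 0.6},{"xyz": [0,0,-1.8],"twist": [0,0,0],"jaw": 0.6},{"xyz": [0.15,0,-2.45],"twist": [0,0,0],"jaw": 0.6},{"xyz": [0.35,0,-3.0],"twist": [0,0,0],"jaw": 0.6},{"xyz": [0.55,0,-3.6],"twist": [0,0,0],"jaw": 0.6},{"xyz": [0.9,0,-4.15],"twist": [0,0,0],"jaw": 0.6},{"xyz": [1.2,0,-4.65],"twist": [0,0,0],"jaw": 0.6},{"xyz": [1.65,0,-5.1],"twist": [0,0,0],"jaw": 0.6},{"xyz": [2.05,0,-5.55],"twist": [0,0,0],"jaw": 0.6}]'

```text
time_s: 4.25
tool_pos: [0.5082, 0.0795, 0.2835]
tool_rot: [-180.0, -29.5, 5.6]
force: [-3.2, -1.6, -5.7]
grip_width: 0.046
grasp_force: 15.0
```

```bash
python3 -c "
from h import *
arc([1.1,1.2,1.3,1.4,1.5,1.6,1.7,1.8,1.9],1.)
go(grip(1.7))"
```

```text
1.1 [0.49, 0.0, -0.38]
1.2 [1.01, 0.0, -0.71]
1.3 [1.56, 0.0, -0.98]
1.4 [2.13, 0.0, -1.2]
1.5 [2.73, 0.0, -1.36]
1.6 [3.34, 0.0, -1.46]
1.7 [3.95, 0.0, -1.5]
1.8 [4.57, 0.0, -1.48]
1.9 [5.18, 0.0, -1.39]
xyz [4.1, 0.07, -1.47] twist [-0.0, 0.5, 0.0] t 4.25 tcp [0.537 0.082 0.316]
```

>>> servo_tool --plan '[{"xyz": [0.5,0,-0.4],"twist": [0,0,0],"jaw": 0.6},{"xyz": [1.0,0,-0.7],"twist": [0,0,0],"jaw": 0.6},{"xyz": [1.55,0,-1.0],"twist": [0,0,0],"jaw": 0.6},{"xyz": [2.1,0,-1.2],"twist": [0,0,0],"jaw": 0.6},{"xyz": [2.7,0,-1.35],"twist": [0,0,0],"jaw": 0.6},{"xyz": [3.3,0,-1.45],"twist": [0,0,0],"jaw": 0.6},{"xyz": [3.9,0,-1.5],"twist": [0,0,0],"jaw": 0.6},{"xyz": [4.5,0,-1.5],"twist": [0,0,0],"jaw": 0.6},{"xyz": [5.1,0,-1.4],"twist": [0,0,0],"jaw": 0.6},{"xyz": [5.1,0,-1.4],"twist": [0,0,0],"jaw": 0.6}]'

```text
time_s: 5.08
tool_pos: [0.5488, 0.0827, 0.324]
tool_rot: [-179.9, -30.0, 5.6]
force: [2.6, -3.2, -3.6]
grip_width: 0.0459
grasp_force: 15.0
```

```bash
python3 -c "
from h import *
go(grip(1.9))"
```

```text
xyz [-0.22, 0.0, 0.14] twist [-0.1, -0.0, 0.0] t 5.0833 tcp [0.548 0.083 0.322]
```

>>> servo_tool --plan '[{"xyz": [0,0,0],"twist": [0,0,0],"jaw": 0},{"xyz": [0,0,0],"twist": [0,0,0],"jaw": 0},{"xyz": [0,0,0],"twist": [0,0,0],"jaw": 0},{"xyz": [0,0,0],"twist": [0,0,0],"jaw": 0},{"xyz": [0,0,0],"twist": [0,0,0],"jaw": 0},{"xyz": [-1,0,-2],"twist": [0,0,0],"jaw": 0},{"xyz": [-3,0,-4],"twist": [0,0,0],"jaw": 0},{"xyz": [-5,0,-6],"twist": [0,0,0],"jaw": 0},{"xyz": [-7,0,-6],"twist": [0,0,0],"jaw": 0.5},{"xyz": [-8,0,-6],"twist": [0,0,0],"jaw": 1}]'

```text
time_s: 5.92
tool_pos: [0.4468, 0.0729, 0.3349]
tool_rot: [179.9, -29.9, 5.5]
force: [0.4, -0.5, -0.1]
grip_width: 0.0794
grasp_force: 0.0
```

```bash
cat >> h.py <<'E'
def tip(tg): return gp(p[3],.042+.036*np.sin(.3-tg),0,.004+.036*np.cos(.3-tg))
E
python3 - <<'E'
from h import *
from m import fproj
from cell import env
c=env.read_camera("wrist");im=c["img"][:,:,::-1].copy();cv2.imwrite("pics/w2raw.png",im)
for X in(tip(0),grip(2.2,.092,0),gp(p[3],0,0,.046)):
    q=fproj(c,w(X));print(q.round(1));cv2.circle(im,tuple(int(v) for v in q.round()),2,(0,255,0),-1)
cv2.imwrite("pics/w2.png",cv2.resize(im[50:330,200:520],None,fx=2,fy=2))
F=np.array([.866,0,.5])
print(tip(0)); go(tip(0)-.025*F-.004*N+.06*B,off=.182); go(tip(0)-.025*F,off=.182)
E
```

```text
[328.3 178.6]
[328.7  24.7]
[328.3 118.1]
[-0.10781948  0.045       0.09236703]
xyz [-0.69, 0.06, 5.08] twist [0.0, 0.3, 0.1] t 5.9667 tcp [0.465 0.075 0.286]
xyz [-0.63, 0.05, 10.68] twist [0.0, 0.3, 0.1] t 5.9667 tcp [0.493 0.077 0.237]
```

View pics/w2.png

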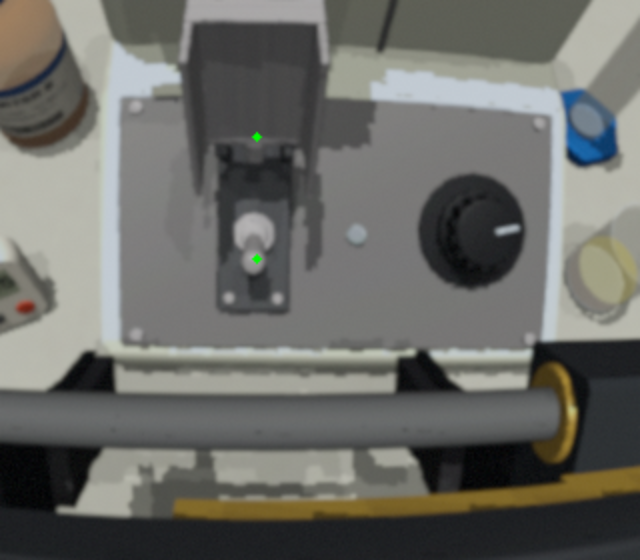

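Guard is open (U at the crop's top). The toggle is in its lower position, tip at crop (253,260), about 1 mm left of the prediction. I'll go down in front of it with the fingers closed.

>>> servo_tool --plan '[{"xyz": [-0.6,0,0],"twist": [0,0,0],"jaw": 1},{"xyz": [-0.6,0,1],"twist": [0,0,0],"jaw": 1},{"xyz": [-0.6,0,2.5],"twist": [0,0,0],"jaw": 1},{"xyz": [-0.6,0,4],"twist": [0,0,0],"jaw": 1},{"xyz": [-0.6,-0.1,6],"twist": [0,0,0],"jaw": 1},{"xyz": [-0.6,-0.1,8],"twist": [0,0,0],"jaw": 1},{"xyz": [-0.6,-0.1,10],"twist": [0,0,0],"jaw": 1},{"xyz": [-0.6,-0.1,11.2],"twist": [0,0,0],"jaw": 1},{"xyz": [-0.6,-0.1,11.4],"twist": [0,0,0],"jaw": 1},{"xyz": [-0.6,-0.1,11.4],"twist": [0,0,0],"jaw": 1}]'

```text
time_s: 6.8
tool_pos: [0.5, 0.08, 0.2332]
tool_rot: [-179.8, -29.8, 5.6]
force: [0.2, -0.4, 0.5]
grip_width: 0.011
grasp_force: 0.0
```

```bash
python3 - <<'E'
from h import *
F=np.array([.866,0,.5])
go(tip(0)-.025*F-.007*B,off=.182);go(tip(.6)-.0135*F-.007*B,off=.182)
E
```

```text
xyz [-0.41, 0.2, -0.03] twist [-0.2, 0.2, 0.0] t 6.8 tcp [0.497 0.078 0.231]
xyz [2.86, 0.21, 0.14] twist [-0.2, 0.2, 0.0] t 6.8 tcp [0.526 0.08  0.246]
```

>>> servo_tool --plan '[{"xyz": [0,0.1,0],"twist": [0,0,0],"jaw": 1},{"xyz": [0,0.1,0],"twist": [0,0,0],"jaw": 1},{"xyz": [0.5,0.1,0],"twist": [0,0,0],"jaw": 1},{"xyz": [1,0.1,0],"twist": [0,0,0],"jaw": 1},{"xyz": [1.5,0.1,0.05],"twist": [0,0,0],"jaw": 1},{"xyz": [1.9,0.1,0.1],"twist": [0,0,0],"jaw": 1},{"xyz": [2.3,0.1,0.1],"twist": [0,0,0],"jaw": 1},{"xyz": [2.7,0.1,0.1],"twist": [0,0,0],"jaw": 1},{"xyz": [2.7,0.1,0.1],"twist": [0,0,0],"jaw": 1}]'

```text
time_s: 7.55
tool_pos: [0.5231, 0.0812, 0.2453]
tool_rot: [-180.0, -29.7, 5.6]
force: [-6.2, -0.8, 2.4]
grip_width: 0.0006
grasp_force: 2.9
```

```bash
python3 - <<'E'
from h import *
F=np.array([.866,0,.5])
go(tip(.6)-.0135*F-.007*B,off=.182)
E
python3 m.py 3 >/dev/null; python3 -c "
import cv2;i=cv2.imread('pics/w_3_raw.png')[50:330,180:480];cv2.imwrite('pics/w3.png',cv2.resize(i,None,fx=2,fy=2))"
```

```text
xyz [0.26, 0.1, 0.05] twist [-0.0, 0.3, 0.1] t 7.55 tcp [0.526 0.08  0.246]
```

View pics/w3.png

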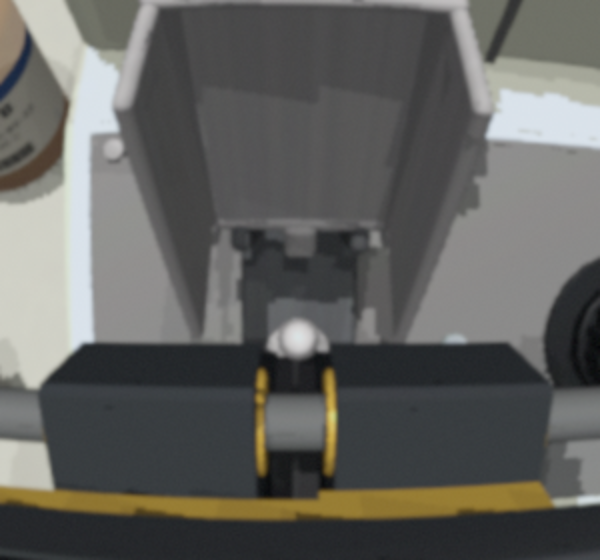

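The toggle tip (298,338) is against the fingers with a 6 N reaction, so it's likely at its end stop. I'll back off and check.

>>> servo_tool --plan '[{"xyz": [0.1,0,0],"twist": [0,0,0],"jaw": 1},{"xyz": [0.1,0,0],"twist": [0,0,0],"jaw": 1}]'

```text
time_s: 7.77
tool_pos: [0.5234, 0.0812, 0.2454]
tool_rot: [180.0, -29.6, 5.6]
force: [-7.6, -0.3, 2.1]
grip_width: 0.0005
grasp_force: 3.7
```

>>> servo_tool --plan '[{"xyz": [-1,0,0],"twist": [0,0,0],"jaw": 1},{"xyz": [-2.5,0,-1],"twist": [0,0,0],"jaw": 1},{"xyz": [-4,0,-3],"twist": [0,0,0],"jaw": 1},{"xyz": [-5,0,-6],"twist": [0,0,0],"jaw": 0.5},{"xyz": [-5,0,-9],"twist": [0,0,0],"jaw": 0},{"xyz": [-5,0,-12],"twist": [0,0,0],"jaw": 0},{"xyz": [-5,0,-14],"twist": [0,0,0],"jaw": 0},{"xyz": [-5,0,-15],"twist": [0,0,0],"jaw": 0},{"xyz": [-5,0,-15],"twist": [0,0,0],"jaw": 0}]'

```text
time_s: 8.52
tool_pos: [0.4264, 0.0733, 0.3323]
tool_rot: [179.3, -30.0, 6.1]
force: [0.4, 0.2, 0.7]
grip_width: 0.0329
grasp_force: 0.0
```

```bash
python3 - <<'E'
from h import *
from m import fproj
from cell import env
c=env.read_camera("wrist");im=c["img"][:,:,::-1].copy()
for X,k in((tip(0),(0,0,255)),(tip(.6),(0,255,0)),(grip(2.2,.092,0),(255,0,0))):
    q=fproj(c,w(X));print(q.round(1));cv2.circle(im,tuple(int(v) for v in q.round()),1,k,-1)
cv2.imwrite("pics/w4.png",cv2.resize(im[50:300,200:500],None,fx=2,fy=2))
go(grip(2.15)+.08*B);go(grip(2.15))
print(rot().inv().apply(w(grip(2.15))-w(grip(1.9))))
arc([2.0,1.9,1.8,1.7,1.6,1.5,1.4,1.3,1.2,1.1,1.0,.9],2.15)
E
```

```text
[329.3 157.1]
[329.4 133.5]
[332.    3.8]
xyz [11.29, 0.63, -0.34] twist [0.2, -0.2, 0.7] t 8.5667 tcp [0.523 0.08  0.394]
xyz [11.26, 0.61, 7.66] twist [0.2, -0.2, 0.7] t 8.5667 tcp [0.563 0.084 0.325]
[ 1.46200234e-02 -2.15063757e-18  4.71930180e-03]
2.0 [-0.86, 0.0, -0.33]
1.9 [-1.46, 0.0, -0.47]
1.8 [-2.07, 0.0, -0.56]
1.7 [-2.69, 0.0, -0.58]
1.6 [-3.3, 0.0, -0.54]
1.5 [-3.91, 0.0, -0.44]
1.4 [-4.5, 0.0, -0.28]
1.3 [-5.08, 0.0, -0.06]
1.2 [-5.63, -0.0, 0.21]
1.1 [-6.15, -0.0, 0.54]
1.0 [-6.64, -0.0, 0.92]
0.9 [-7.08, -0.0, 1.35]
```

View pics/w4.png

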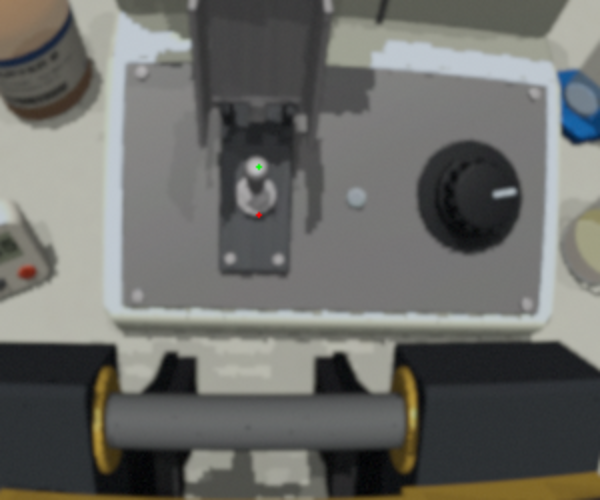

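The toggle tip sits at the green (upper) mark and the dial is unchanged. Now I'll re-grip the guard from above.

>>> servo_tool --plan '[{"xyz": [0,0.2,-0.3],"twist": [0,0,0],"jaw": 0},{"xyz": [1,0.4,-0.3],"twist": [0,0,0.2],"jaw": 0},{"xyz": [2.5,0.5,-0.3],"twist": [0,0,0.4],"jaw": 0},{"xyz": [4,0.6,-0.3],"twist": [0,0,0.5],"jaw": 0},{"xyz": [6,0.6,-0.3],"twist": [0,0,0.5],"jaw": 0},{"xyz": [8,0.6,-0.3],"twist": [0,0,0.5],"jaw": 0},{"xyz": [10,0.6,-0.3],"twist": [0,0,0.5],"jaw": 0},{"xyz": [10.9,0.6,-0.3],"twist": [0,0,0.5],"jaw": 0},{"xyz": [10.9,0.6,-0.3],"twist": [0,0,0.5],"jaw": 0}]'

```text
time_s: 9.32
tool_pos: [0.5219, 0.0761, 0.3886]
tool_rot: [179.7, -29.9, 5.3]
force: [0.0, 0.2, -0.5]
grip_width: 0.0855
grasp_force: 0.0
```

```bash
python3 - <<'E'
from h import *
go(grip(2.2,h=.018))
from cell import env
print(env.get_obs()["grip_width"])
E
```

```text
xyz [0.37, -0.45, 7.45] twist [0.4, 0.1, -0.2] t 9.3167 tcp [0.562 0.084 0.326]
0.08554663754658376
```

>>> servo_tool --plan '[{"xyz": [0,-0.2,0],"twist": [0,0,0],"jaw": 0},{"xyz": [0.1,-0.3,1],"twist": [0,0,0],"jaw": 0},{"xyz": [0.2,-0.3,2.5],"twist": [0,0,0],"jaw": 0},{"xyz": [0.3,-0.3,4],"twist": [0,0,0],"jaw": 0},{"xyz": [0.3,-0.3,5.5],"twist": [0,0,0],"jaw": 0},{"xyz": [0.3,-0.3,7],"twist": [0,0,0],"jaw": 0},{"xyz": [0.3,-0.3,7.4],"twist": [0,0,0],"jaw": 0},{"xyz": [0.3,-0.3,7.4],"twist": [0,0,0],"jaw": 0}]'

```text
time_s: 9.98
tool_pos: [0.558, 0.084, 0.3229]
tool_rot: [179.6, -29.6, 5.6]
force: [0.1, -0.0, 0.6]
grip_width: 0.0869
grasp_force: 0.0
```

```bash
python3 - <<'E'
from h import *
go(grip(2.2,h=.018))
E
```

```text
xyz [0.48, 0.04, -0.07] twist [0.3, 0.4, 0.0] t 9.9833 tcp [0.562 0.084 0.326]
```

>>> servo_tool --plan '[{"xyz": [0.2,0,0],"twist": [0,0,0],"jaw": 0.6},{"xyz": [0.2,0,0],"twist": [0,0,0],"jaw": 0.6},{"xyz": [0.2,0,0],"twist": [0,0,0],"jaw": 0.6},{"xyz": [0.2,0,0],"twist": [0,0,0],"jaw": 0.6},{"xyz": [0.2,0,0],"twist": [0,0,0],"jaw": 0.6},{"xyz": [0.2,0,0],"twist": [0,0,0],"jaw": 0.6},{"xyz": [0.2,0,0],"twist": [0,0,0],"jaw": 0.6},{"xyz": [0.2,0,0],"twist": [0,0,0],"jaw": 0.6}]'

```text
time_s: 10.65
tool_pos: [0.5605, 0.0848, 0.3265]
tool_rot: [179.7, -29.9, 5.6]
force: [-0.5, 2.2, 0.5]
grip_width: 0.046
grasp_force: 15.0
```

```bash
python3 - <<'E'
from h import *
go(grip(2.2,h=.02));arc([2.1,2.0,1.9,1.8,1.7,1.6,1.5,1.4,1.3,1.2,1.1,1.0],2.2,h=.02)
E
```

```text
xyz [-0.08, 0.09, -0.01] twist [0.3, 0.1, 0.0] t 10.65 tcp [0.56  0.084 0.326]
2.1 [-0.6, 0.0, -0.21]
2.0 [-1.21, 0.0, -0.37]
1.9 [-1.83, 0.0, -0.46]
1.8 [-2.47, 0.0, -0.49]
1.7 [-3.1, 0.0, -0.45]
1.6 [-3.72, 0.0, -0.35]
1.5 [-4.33, 0.0, -0.19]
1.4 [-4.93, -0.0, 0.03]
1.3 [-5.49, -0.0, 0.3]
1.2 [-6.03, -0.0, 0.64]
1.1 [-6.53, -0.0, 1.02]
1.0 [-6.99, -0.0, 1.46]
```

>>> servo_tool --plan '[{"xyz": [-0.6,0,-0.2],"twist": [0,0,0],"jaw": 0.6},{"xyz": [-1.2,0,-0.35],"twist": [0,0,0],"jaw": 0.6},{"xyz": [-1.8,0,-0.45],"twist": [0,0,0],"jaw": 0.6},{"xyz": [-2.5,0,-0.5],"twist": [0,0,0],"jaw": 0.6},{"xyz": [-3.1,0,-0.45],"twist": [0,0,0],"jaw": 0.6},{"xyz": [-3.7,0,-0.35],"twist": [0,0,0],"jaw": 0.6},{"xyz": [-4.3,0,-0.2],"twist": [0,0,0],"jaw": 0.6},{"xyz": [-4.9,0,0.05],"twist": [0,0,0],"jaw": 0.6},{"xyz": [-5.5,0,0.3],"twist": [0,0,0],"jaw": 0.6},{"xyz": [-6,0,0.65],"twist": [0,0,0],"jaw": 0.6}]'

```text
time_s: 11.48
tool_pos: [0.512, 0.0806, 0.2915]
tool_rot: [179.7, -30.0, 5.6]
force: [1.7, 5.6, 1.9]
grip_width: 0.0463
grasp_force: 15.0
```

```bash
python3 - <<'E'
from h import *
go(grip(1.2,h=.02));arc([1.1,1.0,.9,.8],1.2,h=.02)
E
```

```text
xyz [-0.15, 0.14, 0.02] twist [0.3, -0.0, 0.0] t 11.4833 tcp [0.511 0.079 0.291]
1.1 [-0.5, -0.0, 0.39]
1.0 [-0.96, -0.0, 0.82]
0.9 [-1.38, -0.0, 1.3]
0.8 [-1.74, -0.0, 1.81]
```

>>> servo_tool --plan '[{"xyz": [-0.5,0.05,0.4],"twist": [0,0,0],"jaw": 0.6},{"xyz": [-0.95,0.1,0.8],"twist": [0,0,0],"jaw": 0.6},{"xyz": [-1.4,0.1,1.3],"twist": [0,0,0],"jaw": 0.6},{"xyz": [-1.4,0.1,1.3],"twist": [0,0,0],"jaw": 0},{"xyz": [-1.4,0.1,1.3],"twist": [0,0,0],"jaw": 0},{"xyz": [-1.4,0.1,1.3],"twist": [0,0,0],"jaw": 0},{"xyz": [-1.4,0.1,1.3],"twist": [0,0,0],"jaw": 0},{"xyz": [-1.4,0.1,1.3],"twist": [0,0,0],"jaw": 0},{"xyz": [-1.4,0.1,1.3],"twist": [0,0,0],"jaw": 0},{"xyz": [-1.4,0.1,1.3],"twist": [0,0,0],"jaw": 0}]'

```text
time_s: 12.32
tool_pos: [0.5065, 0.0774, 0.2726]
tool_rot: [179.6, -29.9, 5.5]
force: [-0.8, 0.9, -0.3]
grip_width: 0.083
grasp_force: 0.0
```

>>> servo_tool --plan '[{"xyz": [0,0,-1],"twist": [0,0,0],"jaw": 0},{"xyz": [0,0,-3],"twist": [0,0,0],"jaw": 0},{"xyz": [0,0,-5],"twist": [0,0,0],"jaw": 0},{"xyz": [-1,0,-7],"twist": [0,0,0],"jaw": 0},{"xyz": [-2,0,-8],"twist": [0,0,0],"jaw": 0},{"xyz": [-2,0,-8],"twist": [0,0,0],"jaw": 0},{"xyz": [-2,0,-8],"twist": [0,0,0],"jaw": 0}]'

```text
time_s: 12.9
tool_pos: [0.4494, 0.0727, 0.3325]
tool_rot: [179.6, -30.0, 5.5]
force: [0.7, -0.4, -0.1]
grip_width: 0.0871
grasp_force: 0.0
```

```bash
python3 m.py 5
```

```text
[299.1 206.6]
[352.8 206.5]
[307.5 227. ]
[344.4 227. ]
[325.9 119.2]
[249.4 228.6]
[478.1 226.4]
[325.9 188.1]
```

View pics/w_5.png

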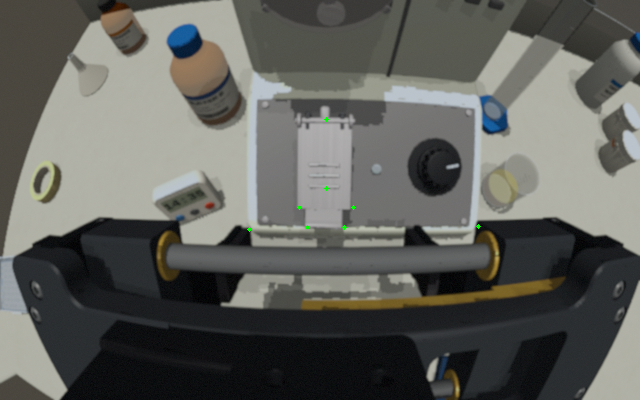

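The guard is shut: the plate corners are back on the marks at (299,207)/(353,207). Dial, timer and beaker are unchanged, and the gripper is clear.

```bash
python3 -c "
from cell import env
print(env.sign_off())"
```

```text
the job is handed in; nothing more can be done
None
```

The pump is armed: I opened the guard, flipped the toggle to its upper position, let the guard drop shut over it, and handed the job in at about 13 s, with the dial, timer and beaker looking undisturbed in the last camera view.

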